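# Put the weighed soap bar away in the drawer of its colour

### The job

See which soap bar lies on the kitchen scale, the mint green one or the lavender one, and pull the drawer whose front has that colour fully out to its stop. Lay that bar flat on the drawer's floor without dropping it, let go and leave the drawer fully out, as more bars will follow. Leave the bar on the wooden rack, the other drawer, the bottle, the jug and the paddle as they are.

Things in the scene. Friction and masses are not known exactly. Their poses are not given: they have to be found in the camera images.
- mint_bar: mint green rectangular soap bar, 95 (own x) x 52 (own y) x 34 (z) mm, about 0.17 kg, lying flat; origin at the centre of its underside. One of the two bars starts on the scale's steel platform, the other on the wooden rack, at any yaw up to about 1 rad
- mint_cabinet: small fixed light-wood cabinet, 210 (x) x 180 (y) x 95 (z) mm, with one drawer that has a mint green front, and a mint green strip 60 mm deep across its top; origin at the centre of its underside on the table. Its own -x axis points out of the drawer front, roughly towards the robot: the drawer slides along it. The two cabinets stand side by side, either one on the left
- mint_cabinet_drawer0 (a joint): travel in m of the drawer with the mint green front: 0 = shut, 0.142 = fully out at its stop; may start up to 0.02 ajar; about 1 N of friction
- mint_cabinet_drawer0_handle (a point): middle of the steel bar handle of the mint green drawer, moving with it: level round bar 11 mm thick, 101 mm long along the cabinet's y, on two stems 76 mm apart; its axis is 57 mm above the table, 38 mm below the cabinet's top, 35 mm in front of the coloured face (29 mm clear gap behind the bar)
- mint_drawer_floor (a point): point on the inner floor of the mint green drawer, moving with it, 22 mm above the table and 123.5 mm behind the handle bar: the middle of the floor area that lies uncovered when the drawer is fully out (135 mm along the cabinet's x by 138 mm between the side walls); axes as the cabinet's. The walls stand 51 mm above the floor, the coloured front about 60 mm
- lavender_bar: lavender (purple) rectangular soap bar, 95 (own x) x 52 (own y) x 34 (z) mm, about 0.17 kg, lying flat; origin at the centre of its underside. One of the two bars starts on the scale's steel platform, the other on the wooden rack, at any yaw up to about 1 rad
- lavender_cabinet: small fixed light-wood cabinet, 210 (x) x 180 (y) x 95 (z) mm, with one drawer that has a lavender (purple) front, and a lavender (purple) strip 60 mm deep across its top; origin at the centre of its underside on the table. Its own -x axis points out of the drawer front, roughly towards the robot: the drawer slides along it. The two cabinets stand side by side, either one on the left
- lavender_cabinet_drawer0 (a joint): travel in m of the drawer with the lavender (purple) front: 0 = shut, 0.142 = fully out at its stop; may start up to 0.02 ajar; about 1 N of friction
- lavender_cabinet_drawer0_handle (a point): middle of the steel bar handle of the lavender (purple) drawer, moving with it: level round bar 11 mm thick, 101 mm long along the cabinet's y, on two stems 76 mm apart; its axis is 57 mm above the table, 38 mm below the cabinet's top, 35 mm in front of the coloured face (29 mm clear gap behind the bar)
- lavender_drawer_floor (a point): point on the inner floor of the lavender (purple) drawer, moving with it, 22 mm above the table and 123.5 mm behind the handle bar: the middle of the floor area that lies uncovered when the drawer is fully out (135 mm along the cabinet's x by 138 mm between the side walls); axes as the cabinet's. The walls stand 51 mm above the floor, the coloured front about 60 mm
- scale: grey kitchen scale, fixed, 200 (x) x 170 (y) mm, with a steel platform 140 x 150 mm and a dark display strip along its -x edge; origin at the centre of its underside on the table. Left or right of the cabinets
- scale_top (a point): centre of the top of the scale's steel platform, 42 mm above the table
- rack: slatted light-wood curing rack, fixed, 200 (x) x 170 (y) x 42 mm, origin at the centre of its underside; on the other side from the scale
- rack_top (a point): centre of the rack's top, 42 mm above the table
- bottle: loose white plastic bottle, 64 mm across, 190 mm tall, origin at the centre of its foot; leave it alone
- jug: loose clear plastic measuring jug, 104 mm across, 130 mm tall, with a handle, origin at the centre of its foot; leave it alone
- paddle: loose wooden stirring paddle 280 mm long, lying on the table at the right edge; leave it alone
Things that resemble listed ones, but are neither listed nor needed, are in the scene too. Of the things shaped like the lavender_bar, the purple one is meant.

How it is judged:
At the end, for the whole second after the job is handed in: The bar from the scale lies still and flat (0.12 rad), underside within 10 mm of the floor, in the drawer of its colour, which is within 12 mm of its stop. The other bar is within 20 mm, and the other drawer within 15 mm, of its start (((value of joint mint_cabinet_drawer0 above 0.13 m and x of mint_bar in the frame of mint_drawer_floor between -0.07 and 0.1 m and y of mint_bar in the frame of mint_drawer_floor between -0.07 and 0.07 m and z of mint_bar in the frame of mint_drawer_floor between -0.006 and 0.01 m and angle between mint_bar's own z axis and vertical below 0.12 rad and linear speed of mint_bar below 0.02 m/s and distance of lavender_bar from where it was at the start of the episode below 0.02 m and horizontal distance between lavender_bar and scale_top above 0.2 m and distance of lavender_cabinet_drawer0_handle from where it was at the start of the episode below 0.015 m) or (value of joint lavender_cabinet_drawer0 above 0.13 m and x of lavender_bar in the frame of lavender_drawer_floor between -0.07 and 0.1 m and y of lavender_bar in the frame of lavender_drawer_floor between -0.07 and 0.07 m and z of lavender_bar in the frame of lavender_drawer_floor between -0.006 and 0.01 m and angle between lavender_bar's own z axis and vertical below 0.12 rad and linear speed of lavender_bar below 0.02 m/s and distance of mint_bar from where it was at the start of the episode below 0.02 m and horizontal distance between mint_bar and scale_top above 0.2 m and distance of mint_cabinet_drawer0_handle from where it was at the start of the episode below 0.015 m))); the robot touches nothing.
It fails at once if the bottle, the jug or the paddle is pushed more than 30 mm (distance of any of bottle, jug, paddle from where it was at the start of the episode above 0.03 m).
It fails at once if a soap bar is dropped: it falls freely faster than 1.0 m/s (about 50 mm) ((linear speed of mint_bar above 1 m/s and contact force between mint_bar and the fingers below 0.1 N) or (linear speed of lavender_bar above 1 m/s and contact force between lavender_bar and the fingers below 0.1 N)).
It fails at once if the drawer that matches the bar on the rack is moved more than 30 mm ((horizontal distance between mint_bar and scale_top above 0.2 m and distance of mint_bar from where it was at the start of the episode below 0.02 m and distance of mint_cabinet_drawer0_handle from where it was at the start of the episode above 0.03 m) or (horizontal distance between lavender_bar and scale_top above 0.2 m and distance of lavender_bar from where it was at the start of the episode below 0.02 m and distance of lavender_cabinet_drawer0_handle from where it was at the start of the episode above 0.03 m)).
It also fails if it takes over 58 s, if anything falls off the work surface, if the arm or the gripper's body presses on something with over 40 N, if the wrist force passes 120 N, or if a joint passes its speed limit or range.

### The arm

A 6-joint arm with a two-finger parallel gripper is mounted at the origin on the work surface. World frame = base frame: x ahead of the robot, y to its left, z up, the work surface at z = 0. Lengths are in m, angles in rad, forces in N, time in s.
With the tool pointing down it reaches from about 0.35 to 0.95 m from the base axis. Payload 17.4 kg.
Tool frame: the origin (TCP) lies at the very end of the fingers, on their centre line; the grasp point (between the pads) lies 19 mm behind it; z points along the fingers, y is the direction in which the jaws open and shut (so a half turn about z gives the same grasp; the last joint's range is limited). The gripper opens to 93 mm and grips with 3 to 60 N. Pads are 15 mm wide; open, the fingers measure 128 mm over their backs; the gripper's body (75 mm by 188 mm) begins 65 mm behind the grasp point.
Start: joints at [-1.244, 0.116, 1.442, -0, 1.584, -0.038], TCP at [0.241, -0.631, 0.219] pointing down, gripper open.
Joint ranges: [-2.83, 2.83], [-0.83, 2.19], [0.07, 2.5], [-1.14, 4.28], [0.01, 3], [-2.97, 2.97]. Speed limits (rad/s): [1.89, 1.89, 2.22, 3.14, 3.14, 3.14].

### API

Orientations are given as a unit quaternion [x, y, z, w].
In Python, from bench import * gives the robot as it stands.
- The arm moves only by the shell command python3 -m creep 'ROWS' [FORCE]. ROWS is JSON, a list of rows, each an object with "linear": the shift along the tool's x, y, z in mm, a list of three; "spin": the turn about the tool's z in degrees; "claw": the closure, from 0 (fully open) to 1 (shut). A call has 1 to 8 rows; each row shifts and turns the pose as measured when the row begins, along the tool's axes as they then stand; what a row does not reach is not made up. A row lasts 1/10 s, in which the tool goes at most 50 mm and 8.59 degrees, less where a joint would pass 70% of its speed; a pose out of reach is approached as far as the arm can. A call with a gripper value outside its range is refused whole. The fingers move at their own pace and stop on an object; FORCE is the grip in N (left out, the last holds). Time passes only in rows, so rows that do not move let the fingers close. It gives the time, the measured TCP pose, the force and the opening at its end, in the units of the state.
- get_state(): the state, without advancing time (a new reading comes with each control period).
- capture(name): name is "scene" or "top"; returns (picture, depth): 420x560x3 uint8, red, green, blue; 420x560 float32, m along the optical axis (not along the pixel's ray), 0 where there is no reading.
- get_calibration(name): a dict with "fx", "fy", "cx", "cy" (pixels), "k1" (the pictures are not rectified: a ray, as slopes to the right and down, at radius r is drawn at 1 + k1 r^2 times it, then the intrinsics apply), "R" (3x3) and "t" (3): a world point X has camera coordinates R X + t. Camera axes: x right, y down, z forward; pixel columns grow to the right and rows downward; lengths in m; the calibration is good to about 2 mm. A picture is of the moment at which its call begins. get_calibration takes no time and is no camera call.
- finish_job(): hands the job in, once; it reports no verdict.
The state is a dict: "time": time; "qpos": joint angles; "joint_vel": joint speeds; "joint_efforts": joint torques, N m; "tool_pos": TCP position; "orientation": TCP orientation; "force": force on the tool from outside, world axes, zero at the start; "moment": the same for the moment, N m; "width": finger opening in m.
Only numpy, scipy, OpenCV 4.12 (cv2) and the standard library are available. Lean on these libraries where they do the work, as an engineer would, in place of code of your own. Each camera call takes 0.05 s, during which the arm holds its last target.

## Working session

There is one attempt and no reset: what is moved stays moved. The work goes in short steps, Python scripts to look and compute and a shell command to move; the robot and the scene stay as the last step left them, time stands still between calls to the robot, and variables do not carry over. Pictures are saved under pics/ and viewed, and the job is handed in when it is done.

```bash
mkdir -p pics
python3 - <<'E'
from bench import *
import cv2
print(get_state())
for n in("scene","top"):
    p,d=capture(n); cv2.imwrite(f"pics/{n}0.png",p[:,:,::-1]); import numpy as np; np.savez(f"{n}0.npz",p=p,d=d)
    print(get_calibration(n))
E
```

```text
{'time': 0.0, 'qpos': array([-1.24380609e+00,  1.16475536e-01,  1.44230008e+00,  1.97618278e-06,
        1.58400990e+00, -3.77823820e-02]), 'joint_vel': array([-0.00071741,  0.00172152, -0.0002941 , -0.00099061,  0.00070357,
        0.00022243]), 'joint_efforts': array([-2.56874446e-04, -7.21269536e+01, -6.22609377e+01,  7.80666713e-02,
        2.38906225e-02, -8.65157563e-05]), 'tool_pos': array([ 0.24072931, -0.63037647,  0.21789061]), 'orientation': array([ 9.83413494e-01,  1.81376799e-01, -8.49686115e-05, -5.90350547e-04]), 'force': array([ 0.2374077 ,  0.48575832, -0.398915  ]), 'moment': array([-0.01174323,  0.00367251,  0.02217124]), 'width': 0.09289418407408667}
{'fx': 380.31164977590544, 'fy': 380.31164977590544, 'cx': 278.8417586963896, 'cy': 212.138621533269, 'k1': -0.08791489280610497, 'R': array([[ 0.42066335,  0.90713032,  0.01252664],
       [ 0.76068278, -0.3451597 , -0.54975129],
       [-0.49437238,  0.24078902, -0.83523446]]), 't': array([-0.18608733, -0.36416657,  1.78366723])}
{'fx': 499.2776356318993, 'fy': 499.2776356318993, 'cx': 288.46194355187697, 'cy': 206.3299302717239, 'k1': -0.13923441666551217, 'R': array([[-0.00857724, -0.9999141 , -0.00991123],
       [-0.98063019,  0.01035057, -0.19559474],
       [ 0.19568053,  0.00804159, -0.98063473]]), 't': array([-0.02873044,  0.49772927,  1.46878719])}
```

View pics/scene0.png

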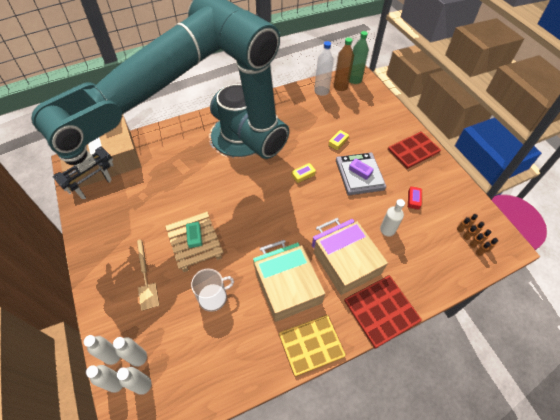

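View pics/top0.png

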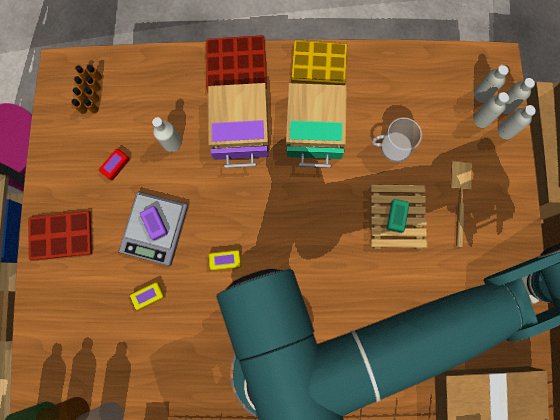

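The lavender bar is on the scale (top view ~153,222). The mint bar is on the rack (398,215). The lavender cabinet is the left one, with its handle at about (240,163). Next I measure.

```bash
cat > h.py <<'E'
import numpy as np, cv2
from bench import *
def cast(n,uv,z):
    c=get_calibration(n); uv=np.asarray(uv,float).reshape(-1,1,2)
    K=np.array([[c['fx'],0,c['cx']],[0,c['fy'],c['cy']],[0,0,1]])
    s=cv2.undistortPoints(uv,K,np.array([c['k1'],0,0,0,0.])).reshape(-1,2)
    R=c['R'];t=c['t']; o=-R.T@t
    d=np.c_[s,np.ones(len(s))]@R
    return o+d*((z-o[2])/d[:,2])[:,None]
def mask(p,h0,h1,s=70,v=60,box=None):
    hsv=cv2.cvtColor(p,cv2.COLOR_RGB2HSV)
    m=cv2.inRange(hsv,(h0,s,v),(h1,255,255))
    if box is not None:
        b=np.zeros_like(m);x0,y0,x1,y1=box;b[y0:y1,x0:x1]=1;m*=b
    return m
def rect(n,p,z,box,h0=122,h1=155):
    m=mask(p,h0,h1,box=box)
    cs,_=cv2.findContours(m,cv2.RETR_EXTERNAL,cv2.CHAIN_APPROX_NONE)
    c=max(cs,key=cv2.contourArea).reshape(-1,2)
    w=cast(n,c,z)[:,:2]
    r=cv2.minAreaRect((w*1000).astype(np.float32))
    return r,cv2.boxPoints(r)
E
python3 - <<'E'
from h import *
for n,bar,strip in(("top",(125,195,180,245),(200,115,275,141)),("scene",(340,155,380,185),(300,215,375,275))):
    p=np.load(n+'0.npz')['p']
    for b,z in((bar,.076),(strip,.095)):
        r,q=rect(n,p,z,b); print(n,z,r); print(q.round())
p=np.load('top0.npz')['p']
cv2.imwrite('pics/crop_top.png',cv2.resize(p[110:175,200:280,::-1],None,fx=8,fy=8,interpolation=cv2.INTER_CUBIC))
p=np.load('scene0.npz')['p']
cv2.imwrite('pics/crop_sc.png',cv2.resize(p[210:290,300:390,::-1],None,fx=7,fy=7,interpolation=cv2.INTER_CUBIC))
E
```

```text
top 0.076 ((445.9739990234375, 373.20361328125), (97.76620483398438, 54.583927154541016), 25.932422637939453)
[[390. 376.]
 [414. 327.]
 [502. 370.]
 [478. 419.]]
top 0.095 ((726.5218505859375, 119.71954345703125), (59.77524185180664, 158.01480102539062), 2.487699508666992)
[[693. 197.]
 [700.  39.]
 [760.  42.]
 [753. 200.]]
scene 0.076 ((459.582275390625, 366.7206726074219), (100.0357666015625, 71.49549865722656), 23.010238647460938)
[[400. 380.]
 [428. 314.]
 [520. 353.]
 [492. 419.]]
scene 0.095 ((727.7525024414062, 120.69245910644531), (57.58540344238281, 157.8762664794922), 2.2815799713134766)
[[696. 198.]
 [702.  41.]
 [760.  43.]
 [753. 201.]]
```

View pics/crop_top.png

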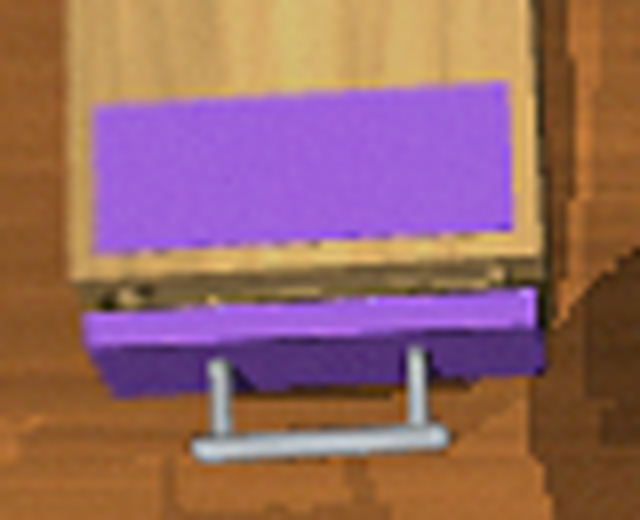

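View pics/crop_sc.png

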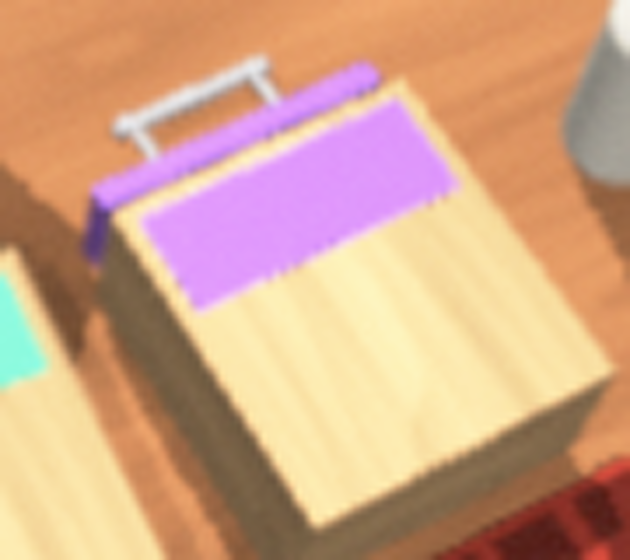

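Run:
```python
from h import *
print(cast("top",[(224.9,165.6),(254.5,164.1)],.057))
print(cast("scene",[(317.4,227.8),(336.9,218.9)],.057))
s=get_state()
from scipy.spatial.transform import Rotation as R
M=R.from_quat(s['orientation']).as_matrix();print(M.round(3))
a=np.deg2rad(2.4)
def f(p): print((M.T@(np.array(p)-s['tool_pos'])*1000).round())
h=(cast("top",[(224.9,165.6),(254.5,164.1)],.057)+cast("scene",[(317.4,227.8),(336.9,218.9)],.057)).reshape(4,3).mean(0)
print(h); f([*h[:2],.2])
```

```text
[[0.62614611 0.16161253 0.057     ]
 [0.62969117 0.07000971 0.057     ]]
[[0.63115909 0.07295522 0.057     ]
 [0.62708897 0.16055958 0.057     ]]
[[ 0.934  0.357 -0.   ]
 [ 0.357 -0.934  0.001]
 [-0.    -0.001 -1.   ]]Traceback (most recent call last):
  File "<stdin>", line 9, in <module>
ValueError: cannot reshape array of size 6 into shape (4,3)
```

```bash
python3 -m creep '[{"linear":[0,0,0],"spin":-8.5,"claw":0},{"linear":[0,0,0],"spin":-8.5,"claw":0},{"linear":[0,0,0],"spin":-8.5,"claw":0},{"linear":[0,0,0],"spin":-8.5,"claw":0},{"linear":[0,0,0],"spin":-8.5,"claw":0},{"linear":[0,0,0],"spin":-8.5,"claw":0},{"linear":[0,0,0],"spin":-8.5,"claw":0},{"linear":[0,0,0],"spin":-8.5,"claw":0}]'
cat >> h.py <<'E'
from scipy.spatial.transform import Rotation as Rot
def go(p,yaw=None):
    s=get_state();M=Rot.from_quat(s['orientation']).as_matrix()
    ty=np.rad2deg(np.arctan2(M[1,1],M[0,1]))
    print('t',s['time'],'pos',s['tool_pos'].round(4),'tool-y yaw',ty.round(2),'tilt z',M[:,2].round(4),'w',round(s['width'],4),'F',s['force'].round(1))
    print('delta tool mm',(M.T@(np.array(p)-s['tool_pos'])*1000).round(1), 'spin', None if yaw is None else round(-(yaw-ty),1))
E
python3 -c "
from h import *
go([.6285,.1163,.2],2.4)"
```

```text
time: 0.9
tool_pos: [0.2404, -0.6294, 0.2143]
orientation: [0.708, 0.706, 0.001, -0.003]
force: [-0.7, -0.0, -0.4]
width: 0.093
t 0.9 pos [ 0.2404 -0.6294  0.2143] tool-y yaw -0.17 tilt z [-0.0022  0.0064 -1.    ] w 0.093 F [-0.7 -0.  -0.4]
delta tool mm [746.7 385.9  18.2] spin -2.6
```

```bash
python3 -m creep '[{"linear":[43,22,0],"spin":-2.6,"claw":0},{"linear":[43,22,0],"spin":0,"claw":0},{"linear":[43,22,0],"spin":0,"claw":0},{"linear":[43,22,0],"spin":0,"claw":0},{"linear":[43,22,0],"spin":0,"claw":0},{"linear":[43,22,0],"spin":0,"claw":0},{"linear":[43,22,0],"spin":0,"claw":0},{"linear":[43,22,0],"spin":0,"claw":0}]'
python3 -c "
from h import *
go([.6285,.1163,.2],2.4)"
```

```text
time: 1.7
tool_pos: [0.4024, -0.2693, 0.2118]
orientation: [0.692, 0.722, 0.002, -0.006]
force: [1.1, -0.5, 0.7]
width: 0.0931
t 1.7 pos [ 0.4024 -0.2693  0.2118] tool-y yaw 2.48 tilt z [-0.005   0.0115 -0.9999] w 0.0931 F [ 1.1 -0.5  0.7]
delta tool mm [375.3 242.6  15.1] spin 0.1
```

```bash
python3 -m creep '[{"linear":[41,27,0],"spin":0,"claw":0.76},{"linear":[41,27,0],"spin":0,"claw":0.76},{"linear":[41,27,0],"spin":0,"claw":0.76},{"linear":[41,27,0],"spin":0,"claw":0.76},{"linear":[41,27,0],"spin":0,"claw":0.76},{"linear":[41,27,0],"spin":0,"claw":0.76},{"linear":[41,27,0],"spin":0,"claw":0.76},{"linear":[41,27,0],"spin":0,"claw":0.76}]' 20
python3 -c "
from h import *
go([.6285,.1163,.12],2.4)"
```

```text
time: 2.5
tool_pos: [0.6034, 0.077, 0.2144]
orientation: [0.691, 0.722, 0.003, -0.005]
force: [0.8, -0.5, -0.5]
width: 0.034
t 2.5 pos [0.6034 0.077  0.2144] tool-y yaw 2.51 tilt z [-0.0037  0.0106 -0.9999] w 0.034 F [ 0.8 -0.5 -0.5]
delta tool mm [37.1 27.1 94.7] spin 0.1
```

```bash
python3 -m creep '[{"linear":[20,14,10],"spin":0,"claw":0.76},{"linear":[17,13,30],"spin":0,"claw":0.76},{"linear":[0,0,30],"spin":0,"claw":0.76},{"linear":[0,0,20],"spin":0,"claw":0.76},{"linear":[0,0,0],"spin":0,"claw":0.76},{"linear":[0,0,0],"spin":0,"claw":0.76}]'
python3 - <<'E'
from h import *
go([.6285,.1163,.04],2.4)
for n,b in(("top",(190,100,300,190)),("scene",(280,190,390,290))):
    p,d=capture(n);x0,y0,x1,y1=b
    cv2.imwrite(f'pics/{n}1.png',cv2.resize(p[y0:y1,x0:x1,::-1],None,fx=6,fy=6,interpolation=cv2.INTER_CUBIC))
E
```

```text
time: 3.1
tool_pos: [0.6304, 0.1248, 0.1195]
orientation: [0.689, 0.725, 0.002, -0.006]
force: [0.5, -1.4, 0.6]
width: 0.0226
t 3.1 pos [0.6304 0.1248 0.1195] tool-y yaw 2.91 tilt z [-0.0069  0.0108 -0.9999] w 0.0226 F [ 0.5 -1.4  0.6]
delta tool mm [-9.2 -1.8 79.4] spin 0.5
```

View pics/scene1.png

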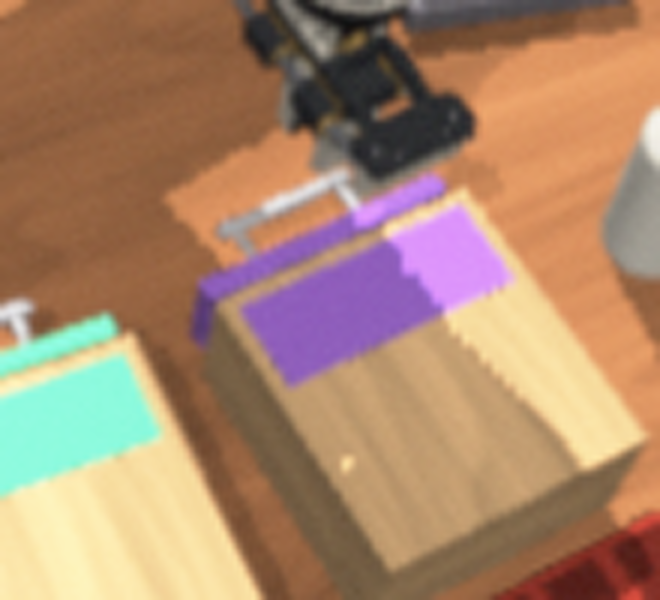

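The fingers (scene crop ~340,150) are above the handle and the view agrees with the numbers. Descending.

```bash
python3 -m creep '[{"linear":[-8,-2,0],"spin":0.5,"claw":0.76},{"linear":[0,0,0],"spin":0,"claw":0.76},{"linear":[0,0,20],"spin":0,"claw":0.76},{"linear":[0,0,15],"spin":0,"claw":0.76}]'
python3 -c "
from h import *
go([.6285,.1163,.038],2.4)"
```

```text
time: 3.6
tool_pos: [0.6312, 0.1154, 0.0907]
orientation: [0.693, 0.721, 0.006, -0.003]
force: [0.3, -0.4, -0.5]
width: 0.0221
t 3.6 pos [0.6312 0.1154 0.0907] tool-y yaw 2.26 tilt z [ 0.0033  0.0121 -0.9999] w 0.0221 F [ 0.3 -0.4 -0.5]
delta tool mm [ 0.4 -2.9 52.7] spin -0.1
```

```bash
python3 -m creep '[{"linear":[0,-3,8],"spin":0,"claw":0.76},{"linear":[0,0,12],"spin":0,"claw":0.76},{"linear":[0,0,12],"spin":0,"claw":0.76}]'
python3 -c "
from h import *
go([.6285,.1163,.038],2.4)"
```

```text
time: 3.9
tool_pos: [0.6283, 0.1154, 0.0573]
orientation: [0.693, 0.721, 0.006, -0.003]
force: [-0.6, -0.7, 1.3]
width: 0.0225
t 3.9 pos [0.6283 0.1154 0.0573] tool-y yaw 2.23 tilt z [ 0.0043  0.0123 -0.9999] w 0.0225 F [-0.6 -0.7  1.3]
delta tool mm [ 0.6  0.2 19.3] spin -0.2
```

Below the bar top with no contact, so continue down and close.

```bash
python3 -m creep '[{"linear":[0,0,10],"spin":0,"claw":0.76},{"linear":[0,0,9],"spin":0,"claw":0.76},{"linear":[0,0,0],"spin":0,"claw":1},{"linear":[0,0,0],"spin":0,"claw":1},{"linear":[0,0,0],"spin":0,"claw":1}]' 20
python3 -c "
from h import *
go([.6285,.1163,.038],2.4)"
```

```text
time: 4.4
tool_pos: [0.6277, 0.1157, 0.0346]
orientation: [0.693, 0.721, 0.005, -0.004]
force: [-0.8, -0.4, -3.0]
width: 0.0106
t 4.4 pos [0.6277 0.1157 0.0346] tool-y yaw 2.24 tilt z [ 0.0016  0.0119 -0.9999] w 0.0106 F [-0.8 -0.4 -3. ]
delta tool mm [ 0.6  0.9 -3.4] spin -0.2
```

```bash
python3 -m creep '[{"linear":[0,-6,0],"spin":0,"claw":1},{"linear":[0,-12,0],"spin":0,"claw":1},{"linear":[0,-15,0],"spin":0,"claw":1},{"linear":[0,-15,0],"spin":0,"claw":1},{"linear":[0,-15,0],"spin":0,"claw":1},{"linear":[0,-15,0],"spin":0,"claw":1},{"linear":[0,-15,0],"spin":0,"claw":1}]'
python3 -c "
from h import *
go([.5,.115,.038],2.4)"
```

```text
time: 5.1
tool_pos: [0.5286, 0.1112, 0.0346]
orientation: [0.693, 0.721, 0.005, -0.003]
force: [1.4, 0.2, -2.0]
width: 0.0105
t 5.1 pos [0.5286 0.1112 0.0346] tool-y yaw 2.23 tilt z [ 0.0036  0.0112 -0.9999] w 0.0105 F [ 1.4  0.2 -2. ]
delta tool mm [  4.9 -28.4  -3.5] spin -0.2
```

```bash
python3 -m creep '[{"linear":[0,-10,0],"spin":0,"claw":1},{"linear":[0,-6,0],"spin":0,"claw":1},{"linear":[0,-5,0],"spin":0,"claw":1},{"linear":[0,-5,0],"spin":0,"claw":1}]'
python3 -c "
from h import *
go([.5,.115,.038],2.4)"
```

```text
time: 5.5
tool_pos: [0.4989, 0.1099, 0.0346]
orientation: [0.693, 0.721, 0.005, -0.002]
force: [1.4, -2.1, -2.8]
width: 0.0104
t 5.5 pos [0.4989 0.1099 0.0346] tool-y yaw 2.25 tilt z [ 0.0042  0.011  -0.9999] w 0.0104 F [ 1.4 -2.1 -2.8]
delta tool mm [ 5.1  1.3 -3.4] spin -0.2
```

```bash
python3 -m creep '[{"linear":[0,-4,0],"spin":0,"claw":1},{"linear":[0,-4,0],"spin":0,"claw":1}]';python3 -m creep '[{"linear":[0,-4,0],"spin":0,"claw":1},{"linear":[0,-4,0],"spin":0,"claw":1}]'
```

```text
time: 5.7
tool_pos: [0.4955, 0.1098, 0.0349]
orientation: [0.693, 0.721, 0.01, 0.002]
force: [40.9, 2.3, -33.2]
width: 0.0133
time: 5.9
tool_pos: [0.4938, 0.1097, 0.0347]
orientation: [0.693, 0.72, 0.017, 0.008]
force: [40.5, 2.8, -31.8]
width: 0.0172
```

The stop is reached: 40 N at about x 0.497, 131 mm travelled. Easing off, opening slightly and going up.

```bash
python3 -m creep '[{"linear":[0,3,0],"spin":0,"claw":1},{"linear":[0,0,0],"spin":0,"claw":0.76},{"linear":[0,0,0],"spin":0,"claw":0.76}]' 10
python3 -c "
from h import *
go([.4975,.11,.18],2.4)"
```

```text
time: 6.2
tool_pos: [0.4996, 0.1098, 0.0364]
orientation: [0.693, 0.72, 0.019, 0.01]
force: [0.4, -0.5, -0.0]
width: 0.0202
t 6.2 pos [0.4996 0.1098 0.0364] tool-y yaw 2.16 tilt z [ 0.0414  0.0139 -0.999 ] w 0.0202 F [ 0.4 -0.5 -0. ]
delta tool mm [   2.     4.  -143.6] spin -0.2
```

```bash
python3 -m creep '[{"linear":[0,1,-12],"spin":0,"claw":0.76},{"linear":[0,1,-15],"spin":0,"claw":0.76},{"linear":[0,1,-30],"spin":0,"claw":0.76},{"linear":[0,0,-40],"spin":0,"claw":0.3},{"linear":[0,0,-40],"spin":0,"claw":0},{"linear":[0,0,0],"spin":0,"claw":0}]'
python3 - <<'E'
from h import *
print(get_state()['qpos'])
go([.447,.373,.16],-64)
for n in("top","scene"):
    p,d=capture(n); np.savez(n+'2.npz',p=p,d=d); cv2.imwrite(f'pics/{n}2.png',p[:,:,::-1])
E
```

```text
time: 6.8
tool_pos: [0.4958, 0.1081, 0.1849]
orientation: [0.693, 0.72, 0.02, 0.01]
force: [-0.1, -0.1, -0.9]
width: 0.0413
[ 0.15984948 -0.27596146  1.86532163  0.00771455  1.50846226  0.12127357]
t 6.8 pos [0.4958 0.1081 0.1849] tool-y yaw 2.18 tilt z [ 0.042   0.0146 -0.999 ] w 0.0413 F [-0.1 -0.1 -0.9]
delta tool mm [266.2 -39.7  26.7] spin 66.2
```

View pics/scene2.png

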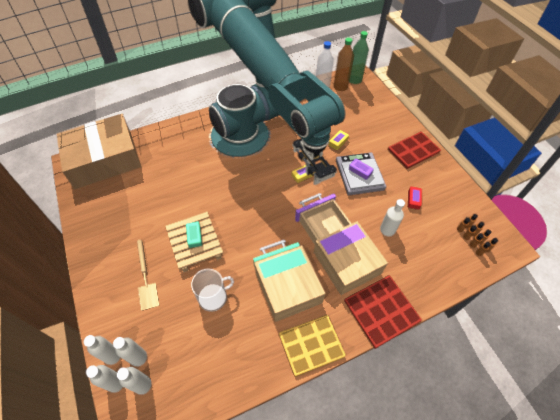

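View pics/top2.png

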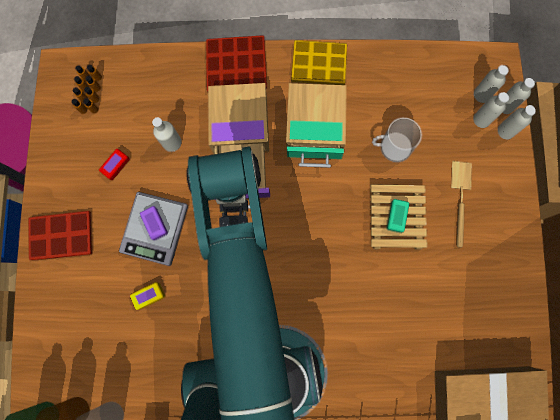

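The drawer is out in both views, nothing else has moved, and the bar is still on the scale at (153,222). Turning for the bar.

```bash
python3 -m creep '[{"linear":[40,-5,0],"spin":0,"claw":0},{"linear":[40,-5,0],"spin":0,"claw":0},{"linear":[40,-5,0],"spin":0,"claw":0},{"linear":[40,-5,0],"spin":0,"claw":0},{"linear":[40,-5,0],"spin":0,"claw":0},{"linear":[20,-5,0],"spin":0,"claw":0}]'
python3 -m creep '[{"linear":[0,0,0],"spin":8.5,"claw":0},{"linear":[0,0,0],"spin":8.5,"claw":0},{"linear":[0,0,0],"spin":8.5,"claw":0},{"linear":[0,0,0],"spin":8.5,"claw":0},{"linear":[0,0,0],"spin":8.5,"claw":0},{"linear":[0,0,0],"spin":8.5,"claw":0},{"linear":[0,0,0],"spin":8.5,"claw":0},{"linear":[0,0,0],"spin":6,"claw":0}]'
python3 -c "
from h import *
go([.447,.373,.14],-64)"
```

```text
time: 7.5
tool_pos: [0.453, 0.3308, 0.1761]
orientation: [0.696, 0.718, 0.014, 0.007]
force: [0.9, -0.7, -0.1]
width: 0.0925
time: 8.3
tool_pos: [0.4471, 0.3324, 0.1656]
orientation: [0.976, 0.219, 0.007, 0.001]
force: [-0.2, 0.2, -0.6]
width: 0.0931
t 8.3 pos [0.4471 0.3324 0.1656] tool-y yaw -64.7 tilt z [ 1.490e-02  3.000e-04 -9.999e-01] w 0.0931 F [-0.2  0.2 -0.6]
delta tool mm [ 16.9 -37.   25.6] spin -0.7
```

```bash
python3 -m creep '[{"linear":[8,-18,0],"spin":-0.7,"claw":0},{"linear":[9,-19,0],"spin":0,"claw":0},{"linear":[0,0,10],"spin":0,"claw":0},{"linear":[0,0,0],"spin":0,"claw":0}]'
python3 - <<'E'
from h import *
go([.447,.373,.047],-64)
p,d=capture("scene");cv2.imwrite('pics/scene3.png',cv2.resize(p[110:210,290:420,::-1],None,fx=6,fy=6,interpolation=cv2.INTER_CUBIC))
E
```

```text
time: 8.7
tool_pos: [0.445, 0.3751, 0.1513]
orientation: [0.974, 0.227, 0.005, 0.003]
force: [0.4, -0.1, 0.0]
width: 0.0927
t 8.7 pos [0.445  0.3751 0.1513] tool-y yaw -63.76 tilt z [ 0.0101 -0.003  -0.9999] w 0.0927 F [ 0.4 -0.1  0. ]
delta tool mm [1.000e-01 2.000e+00 1.043e+02] spin 0.2
```

View pics/scene3.png

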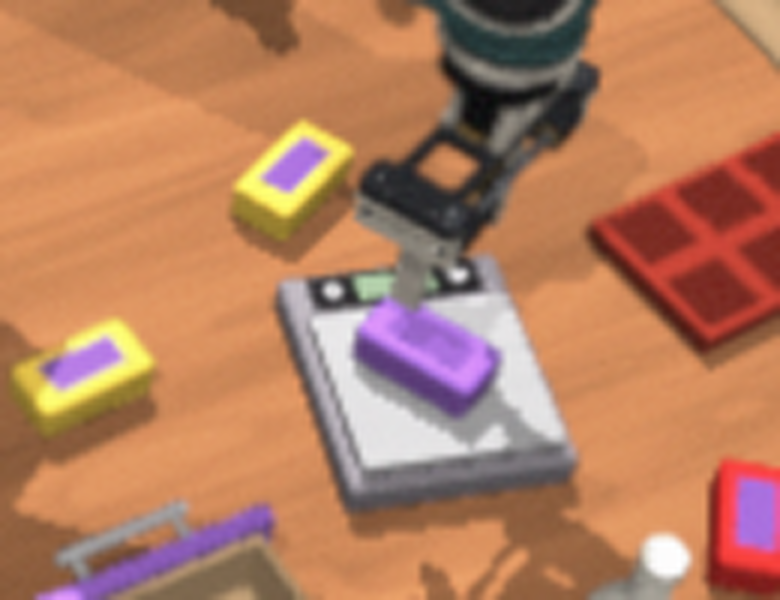

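The jaws straddle the bar across its width and are aligned. Descending.

```bash
python3 -m creep '[{"linear":[0,2,20],"spin":0,"claw":0},{"linear":[0,0,25],"spin":0,"claw":0},{"linear":[0,0,25],"spin":0,"claw":0},{"linear":[0,0,10],"spin":0,"claw":0},{"linear":[0,0,0],"spin":0,"claw":0}]'
python3 -c "
from h import *
go([.447,.373,.048],-64)"
```

```text
time: 9.25
tool_pos: [0.4472, 0.3719, 0.0707]
orientation: [0.974, 0.229, 0.005, 0.002]
force: [0.0, 0.8, 0.9]
width: 0.0932
t 9.25 pos [0.4472 0.3719 0.0707] tool-y yaw -63.58 tilt z [ 0.0116 -0.002  -0.9999] w 0.0932 F [0.  0.8 0.9]
delta tool mm [ 0.1 -1.3 22.7] spin 0.4
```

```bash
python3 -m creep '[{"linear":[0,0,14],"spin":0,"claw":0},{"linear":[0,0,7],"spin":0,"claw":0},{"linear":[0,0,0],"spin":0,"claw":0},{"linear":[0,0,0],"spin":0,"claw":0.5},{"linear":[0,0,0],"spin":0,"claw":0.7},{"linear":[0,0,0],"spin":0,"claw":0.7},{"linear":[0,0,0],"spin":0,"claw":0.7},{"linear":[0,0,0],"spin":0,"claw":0.7}]' 25
python3 -c "
from h import *
go([.447,.373,.048],-64)"
```

```text
time: 10.05
tool_pos: [0.4491, 0.3727, 0.0524]
orientation: [0.973, 0.229, 0.008, 0.001]
force: [-0.2, 0.4, -0.7]
width: 0.0578
t 10.05 pos [0.4491 0.3727 0.0524] tool-y yaw -63.56 tilt z [ 0.0156  0.0011 -0.9999] w 0.0578 F [-0.2  0.4 -0.7]
delta tool mm [-1.8 -1.2  4.3] spin 0.4
```

```bash
python3 -m creep '[{"linear":[0,0,4],"spin":0,"claw":0.37},{"linear":[0,0,2],"spin":0,"claw":0.37}]' 25;python3 -m creep '[{"linear":[0,0,0],"spin":0,"claw":1},{"linear":[0,0,0],"spin":0,"claw":1},{"linear":[0,0,0],"spin":0,"claw":1},{"linear":[0,0,0],"spin":0,"claw":1},{"linear":[0,0,0],"spin":0,"claw":1}]' 25
python3 -c "
from h import *
go([.447,.373,.048],-64)"
```

```text
time: 10.25
tool_pos: [0.4493, 0.3729, 0.0464]
orientation: [0.973, 0.229, 0.008, 0.001]
force: [-0.2, -0.4, -0.1]
width: 0.0586
time: 10.75
tool_pos: [0.4491, 0.3729, 0.046]
orientation: [0.973, 0.229, 0.008, 0.001]
force: [-0.3, 0.7, 0.3]
width: 0.0517
t 10.75 pos [0.4491 0.3729 0.046 ] tool-y yaw -63.55 tilt z [ 0.0156  0.0014 -0.9999] w 0.0517 F [-0.3  0.7  0.3]
delta tool mm [-1.8 -1.  -2. ] spin 0.5
```

```bash
python3 -m creep '[{"linear":[0,0,-15],"spin":0,"claw":1},{"linear":[0,0,-30],"spin":0,"claw":1},{"linear":[0,0,-35],"spin":0,"claw":1},{"linear":[0,0,-35],"spin":0,"claw":1},{"linear":[0,0,-20],"spin":8,"claw":1},{"linear":[0,0,0],"spin":8,"claw":1},{"linear":[0,0,0],"spin":8,"claw":1},{"linear":[0,0,0],"spin":0,"claw":1}]'
python3 -c "
from h import *
go([.621,.115,.14],-87.6)"
```

```text
time: 11.55
tool_pos: [0.4463, 0.372, 0.1942]
orientation: [1.0, 0.014, 0.009, -0.001]
force: [-0.2, 0.0, -1.1]
width: 0.0519
t 11.55 pos [0.4463 0.372  0.1942] tool-y yaw -88.37 tilt z [ 0.0178  0.0024 -0.9998] w 0.0519 F [-0.2  0.  -1.1]
delta tool mm [166.4 261.9  56.7] spin -0.8
```

```bash
python3 -m creep '[{"linear":[0,25,0],"spin":-0.8,"claw":1},{"linear":[5,35,0],"spin":0,"claw":1},{"linear":[20,35,0],"spin":0,"claw":1},{"linear":[25,35,0],"spin":0,"claw":1},{"linear":[30,35,0],"spin":0,"claw":1},{"linear":[30,35,0],"spin":0,"claw":1},{"linear":[30,35,0],"spin":0,"claw":1},{"linear":[20,20,0],"spin":0,"claw":1}]'
python3 - <<'E'
from h import *
go([.621,.115,.14],-87.6)
for n,b in(("top",(170,80,310,210)),("scene",(280,150,420,290))):
    p,d=capture(n);x0,y0,x1,y1=b
    cv2.imwrite(f'pics/{n}4.png',cv2.resize(p[y0:y1,x0:x1,::-1],None,fx=4.2,fy=4.2,interpolation=cv2.INTER_CUBIC))
E
```

```text
time: 12.35
tool_pos: [0.6234, 0.1206, 0.2015]
orientation: [0.999, 0.044, 0.01, -0.001]
force: [-0.9, 0.3, -1.2]
width: 0.0521
t 12.35 pos [0.6234 0.1206 0.2015] tool-y yaw -84.94 tilt z [ 0.0198  0.0036 -0.9998] w 0.0521 F [-0.9  0.3 -1.2]
delta tool mm [-4.2  5.5 61.4] spin 2.7
```

View pics/scene4.png

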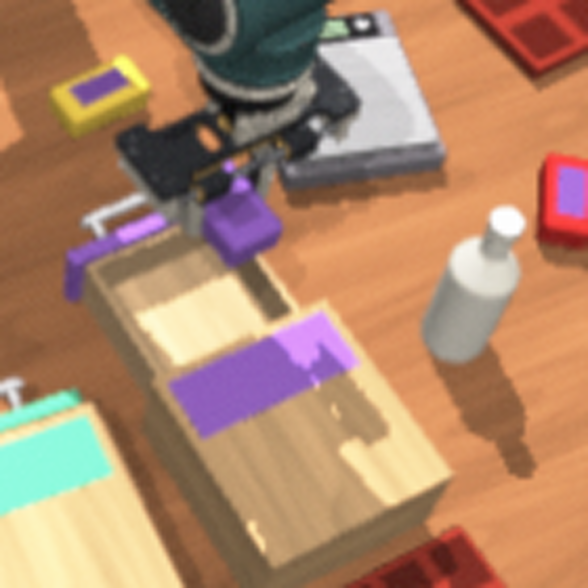

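View pics/top4.png

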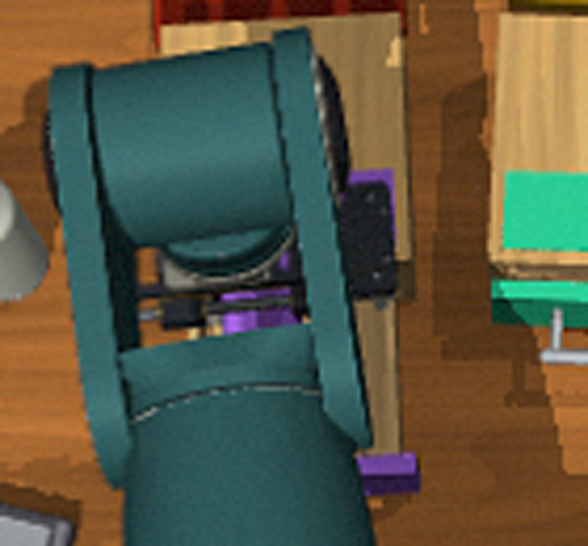

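The bar is held over the open drawer and nothing else is disturbed. Fine alignment, then lower.

```bash
python3 -m creep '[{"linear":[-4,5,10],"spin":2.7,"claw":1},{"linear":[0,0,25],"spin":0,"claw":1},{"linear":[0,0,25],"spin":0,"claw":1},{"linear":[0,0,25],"spin":0,"claw":1},{"linear":[0,0,10],"spin":0,"claw":1},{"linear":[0,0,0],"spin":0,"claw":1}]'
python3 -c "
from h import *
go([.621,.115,.027],-87.6)"
```

```text
time: 13.05
tool_pos: [0.6208, 0.1163, 0.1056]
orientation: [1.0, 0.03, 0.01, -0.002]
force: [0.2, -1.0, -1.4]
width: 0.0517
t 13.05 pos [0.6208 0.1163 0.1056] tool-y yaw -86.6 tilt z [ 0.0195  0.0039 -0.9998] w 0.0517 F [ 0.2 -1.  -1.4]
delta tool mm [-1.5  1.6 78.6] spin 1.0
```

```bash
python3 -m creep '[{"linear":[-1,1,15],"spin":1,"claw":1},{"linear":[0,0,18],"spin":0,"claw":1},{"linear":[0,0,18],"spin":0,"claw":1},{"linear":[0,0,10],"spin":0,"claw":1},{"linear":[0,0,0],"spin":0,"claw":1}]'
python3 -c "
from h import *
go([.621,.115,.027],-87.6)"
```

```text
time: 13.55
tool_pos: [0.6219, 0.1162, 0.043]
orientation: [1.0, 0.022, 0.012, -0.002]
force: [-0.1, 0.6, -1.1]
width: 0.0518
t 13.55 pos [0.6219 0.1162 0.043 ] tool-y yaw -87.49 tilt z [ 0.023   0.0045 -0.9997] w 0.0518 F [-0.1  0.6 -1.1]
delta tool mm [-1.4  1.2 15.9] spin 0.1
```

```bash
python3 -m creep '[{"linear":[0,0,8],"spin":0,"claw":1},{"linear":[0,0,3],"spin":0,"claw":1},{"linear":[0,0,0],"spin":0,"claw":1}]'; python3 -m creep '[{"linear":[0,0,2],"spin":0,"claw":1},{"linear":[0,0,1],"spin":0,"claw":1}]'
```

```text
time: 13.85
tool_pos: [0.6228, 0.1163, 0.0322]
orientation: [1.0, 0.022, 0.012, -0.002]
force: [0.9, -0.1, -2.0]
width: 0.0514
time: 14.05
tool_pos: [0.6233, 0.1164, 0.0299]
orientation: [1.0, 0.022, 0.013, -0.002]
force: [-0.2, -0.4, -1.7]
width: 0.052
```

```bash
python3 -m creep '[{"linear":[0,0,2],"spin":0,"claw":1},{"linear":[0,0,1],"spin":0,"claw":1}]'; python3 -m creep '[{"linear":[0,0,2],"spin":0,"claw":1}]'
```

```text
time: 14.25
tool_pos: [0.6237, 0.1164, 0.0272]
orientation: [1.0, 0.022, 0.013, -0.002]
force: [0.2, 0.3, -1.6]
width: 0.0517
time: 14.35
tool_pos: [0.6242, 0.1166, 0.0259]
orientation: [1.0, 0.022, 0.014, -0.002]
force: [-2.0, 0.3, 23.0]
width: 0.052
```

Touchdown (+23 N). Releasing to a partial opening, then going up.

```bash
python3 -m creep '[{"linear":[0,0,-0.5],"spin":0,"claw":1},{"linear":[0,0,0],"spin":0,"claw":0.3},{"linear":[0,0,0],"spin":0,"claw":0.25},{"linear":[0,0,0],"spin":0,"claw":0.25}]'
python3 -c "
from h import *
go([.621,.115,.2],-87.6)"
```

```text
time: 14.75
tool_pos: [0.6246, 0.1166, 0.0269]
orientation: [1.0, 0.022, 0.014, -0.002]
force: [-0.1, 0.2, 1.2]
width: 0.0684
t 14.75 pos [0.6246 0.1166 0.0269] tool-y yaw -87.47 tilt z [ 0.0287  0.0054 -0.9996] w 0.0684 F [-0.1  0.2  1.2]
delta tool mm [   1.3    0.7 -173.2] spin 0.1
```

```bash
python3 -m creep '[{"linear":[0,0,-10],"spin":0,"claw":0.25},{"linear":[0,0,-20],"spin":0,"claw":0.25},{"linear":[0,0,-35],"spin":0,"claw":0.25},{"linear":[0,0,-40],"spin":0,"claw":0.25},{"linear":[0,0,-45],"spin":0,"claw":0.25},{"linear":[-25,25,-25],"spin":0,"claw":0.25},{"linear":[-30,35,0],"spin":0,"claw":0.25},{"linear":[-30,35,0],"spin":0,"claw":0.25}]'
python3 -m creep '[{"linear":[-30,35,0],"spin":0,"claw":0.25},{"linear":[-30,35,0],"spin":0,"claw":0.25},{"linear":[0,45,0],"spin":0,"claw":0.25},{"linear":[0,45,0],"spin":0,"claw":0.25},{"linear":[0,45,0],"spin":0,"claw":0.25},{"linear":[0,20,0],"spin":0,"claw":0.25},{"linear":[0,0,0],"spin":0,"claw":0.25},{"linear":[0,0,0],"spin":0,"claw":0.25}]'
python3 - <<'E'
from h import *
for n,b in(("top",(170,80,310,210)),("scene",(280,150,420,290))):
    p,d=capture(n);x0,y0,x1,y1=b;np.savez(n+'5.npz',p=p,d=d)
    cv2.imwrite(f'pics/{n}5.png',p[:,:,::-1])
    cv2.imwrite(f'pics/{n}5c.png',cv2.resize(p[y0:y1,x0:x1,::-1],None,fx=4.2,fy=4.2,interpolation=cv2.INTER_CUBIC))
E
```

```text
time: 15.55
tool_pos: [0.5373, 0.0174, 0.2102]
orientation: [1.0, 0.024, 0.015, -0.002]
force: [-0.5, -0.7, -0.3]
width: 0.0695
time: 16.35
tool_pos: [0.4812, -0.2212, 0.2166]
orientation: [1.0, 0.023, 0.02, -0.0]
force: [0.3, 0.6, 0.1]
width: 0.0697
```

View pics/top5.png

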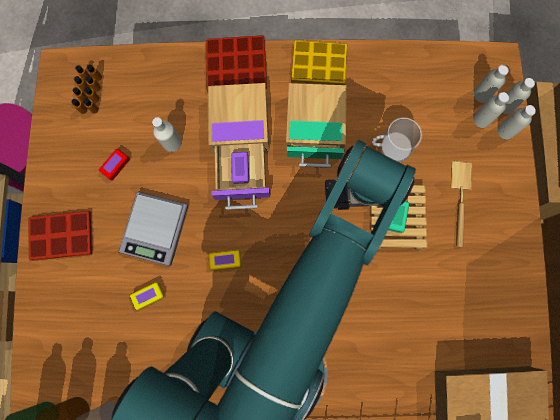

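View pics/top5c.png

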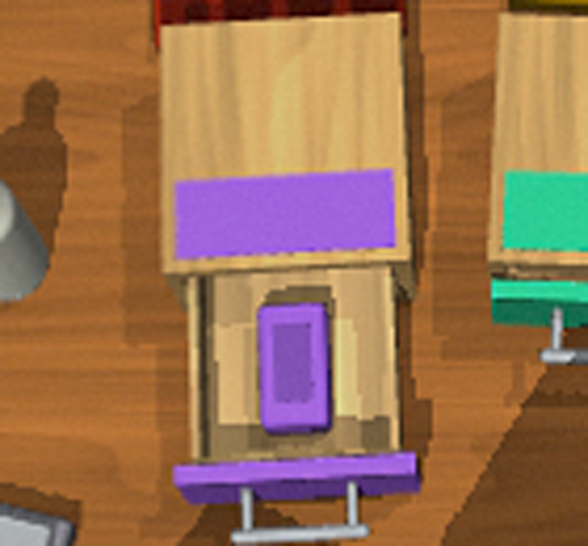

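View pics/scene5c.png

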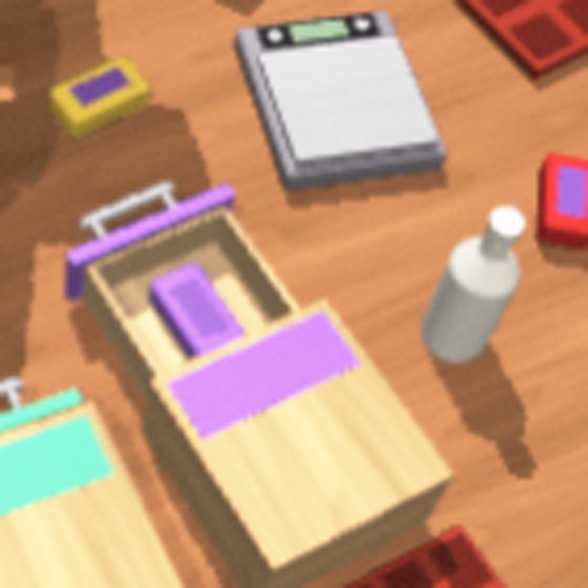

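The bar lies in the open drawer (top view 240,167). Numeric check of handle, bar height and undisturbed objects.

Run:
```python
from h import *
o=lambda u,v:(u/4.2+170-.4,v/4.2+80-.4)
a=cast("top",[o(238,538),o(364,531)],.057);print('handle',a.mean(0))
p0=np.load('top0.npz')['p'];z=np.load('top5.npz');p,d=z['p'],z['d']
b=(225,145,255,186);r,_=rect("top",p,.056,b);print('bar',r)
c=get_calibration('top')
def pts(m):
    v,u=np.nonzero(m&(d>0));w=cast('top',np.c_[u,v],0);o=-c['R'].T@c['t']
    dep=(w@c['R'].T+c['t'])[:,2];return o+(w-o)*(d[v,u]/dep)[:,None]
m=cv2.erode(mask(p,122,155,box=b),np.ones((7,7)));P=pts(m>0)
A=np.c_[P[:,:2],np.ones(len(P))];k=np.linalg.lstsq(A,P[:,2],rcond=None)[0];print('top z',np.median(P[:,2]),'slope',k[:2])
for q in(p0,p):
    print('mint front/handle cabinet',rect('top',q,.085,(280,140,350,160),70,90)[0][:2])
q0=np.load('scene0.npz')['p'];q=np.load('scene5.npz')['p']
for x in(q0,q): print('mint bar',rect('scene',x,.076,(180,215,210,252),70,95)[0])
go([.48,-.22,.2])
```

```text
handle [0.49570156 0.10950277 0.057     ]
bar ((621.6200561523438, 116.35903930664062), (96.62994384765625, 52.727760314941406), 0.9753203392028809)
top z 0.054785238576611106 slope [-0.00163861 -0.00780278]
mint front/handle cabinet ((656.9896240234375, -115.45369720458984), (170.85487365722656, 33.32948684692383))
mint front/handle cabinet ((657.0694580078125, -115.51004028320312), (170.73806762695312, 33.15253829956055))
mint bar ((474.9326171875, -364.7657470703125), (49.61643981933594, 103.15721130371094), 76.92327117919922)
mint bar ((474.3865966796875, -364.1186828613281), (50.1472282409668, 104.82301330566406), 76.37849426269531)
t 16.45 pos [ 0.4814 -0.2204  0.2166] tool-y yaw -87.28 tilt z [ 0.0395  0.001  -0.9992] w 0.07 F [-0.   1.  -0.9]
delta tool mm [-2.  -0.5 16.5] spin None
```

View pics/scene5.png

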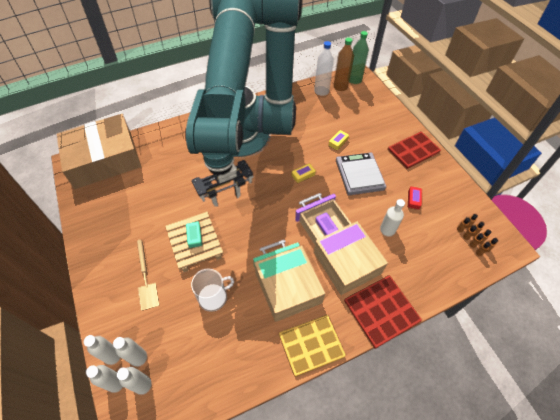

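Scene view: the bar is flat in the drawer (~327,225), the mint bar is on the rack (193,235), and the jug, bottle and paddle are in place. The arm is clear of everything.

```bash
python3 -c "
from bench import *
print(finish_job())"
```

```text
the job is handed in; nothing more can be done
None
```

The lavender bar was on the scale, so I pulled the lavender drawer out to its stop, laid the bar flat on its floor, let go and backed the arm away. I handed the job in at about 16.5 s; it reports no verdict.

**Drawer:** The wrist force rose to about 40 N at the stop, after about 131 mm of pull. That leaves roughly 11 mm that it was ajar at the start. After release the camera put the handle at x ≈ 0.496 m; the stop was felt at about 0.497 m.

**Bar:** It sits within about 2 mm of the middle of the floor. Its top is at z ≈ 0.055 m against an expected 0.056 m, with a slope below 0.01 rad. It was lowered until it touched at 23 N, so it was not dropped.

**Left alone:** The mint bar and mint drawer measured within about 1 mm of where they started. I checked the bottle, jug and paddle only by eye in the pictures, where they look unmoved.

No check failed. The one difference was in the first look at the bar: the two camera views put it about 15 mm apart. I used the top view, because the scene view also took in the bar's side, and the grasp confirmed it.

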